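Ratchet the clamping lever tight on a ball mill's jar

ROBOT

A 7-joint arm with a two-finger parallel gripper is mounted at the origin on the work surface. World frame = base frame: x ahead of the robot, y to its left, z up, the work surface at z = 0. Lengths are in m, angles in rad, forces in N, time in s.
With the tool pointing down it reaches from about 0.35 to 0.9 m from the base axis. Payload 8.1 kg.
Tool frame: the origin (TCP) lies midway between the tips of the shut fingers; the grasp point (between the pads) lies 19 mm behind it; x points along the fingers, z is the direction in which the jaws open and shut, and the axes are right-handed (so a half turn about x gives the same grasp; the last joint's range is limited). The gripper opens to 92 mm and grips with 3 to 60 N. Pads are 19 mm wide; open, the fingers measure 130 mm over their backs; the gripper's body (75 mm by 190 mm) begins 47 mm behind the grasp point.
Start: joints at [-0.103, 0.434, 0.025, 1.573, -0.012, 1.134, -0.075], TCP at [0.625, -0, 0.227] pointing down, gripper open.
Joint ranges: [-2.62, 2.62], [-0.44, 2.09], [-1.27, 1.32], [0.08, 2.57], [-1.32, 4.46], [0.12, 2], [-2.74, 2.74]. Speed limits (rad/s): [2.22, 2.22, 3.01, 3.01, 3.14, 3.14, 3.14].

INTERFACE

Orientations are given as a rotation vector (axis times angle).
In Python, from cell import arm, optics, finder gives the robot as it stands.
- The arm moves only by the tool send_rows, never from a script. Its argument "rows" is a list that holds one entry, the list of rows, each a list of 7 numbers: the shift along the tool's x, y, z in mm, then the turn, a rotation vector about the tool's x, y, z in degrees, then the opening in per cent of the stroke, from 0 (shut) to 100 (fully open). A call has exactly 8 rows; each row is the pose to reach, as a shift and turn from the pose commanded when the call began, along the tool's axes at that moment; what a row does not reach only later rows make up. A row lasts 1/10 s, in which the tool goes at most 50 mm and 8.59 degrees, less where a joint would pass 70% of its speed; a pose out of reach is approached as far as the arm can. A call with a gripper value outside its range is refused whole. The fingers move at their own pace and stop on an object; "grip_force" is the grip in N (left out, the last holds). Time passes only in rows, so rows that repeat a pose let the fingers close, or fill a call up. It gives the time, the measured TCP pose, the force and the opening at its end, in the units of the state.
- arm.observe(): the state, without advancing time (a new reading comes with each control period).
- optics.get_image(name): name is "scene" or "side" or "wrist"; returns (picture, depth): 480x640x3 uint8, red, green, blue; 480x640 float32, m along the optical axis (not along the pixel's ray), 0 where there is no reading.
- optics.get_calibration(name): a dict with "camera_matrix" (3x3 intrinsics, pixels), "D" ([k1, k2, p1, p2, k3] as OpenCV has them; the pictures are not rectified), "position" and "orientation" of the camera in the world; the wrist camera has in their place "T_tool_cam" (4x4, takes a point from camera to tool coordinates, whose origin is the TCP and whose axes are the tool frame's). Camera axes: x right, y up, looking along -z (the intrinsics and any distortion apply to the point x, -y, -z); pixel columns grow to the right and rows downward; lengths in m; the calibration is good to about 2 mm. A picture is of the moment at which its call begins: read the wrist's pose just before it. get_calibration takes no time and is no camera call.
- arm.sign_off(): hands the job in, once; it reports no verdict.
Trained networks look in the newest picture that a camera, given by its name, has taken for a name from the list of things; names that differ only in an ending like _2 or _b are one class to them, and where a whole thing is asked for, a point or a joint stands for the part that bears it (a point fixed in the world has none). Each returns a list of dicts, best first, with "confidence" (0 to 1); they miss things now and then, are a little off and sometimes report something else, mostly with a low value. They report only what shows in the picture. A call takes as long as a camera call. They do not tell look-alikes from the thing itself.
- finder.search_frame(camera, thing): "bbox" ([left, top, width, height] in pixels, round what is visible of it).
- finder.regions_of(camera, thing): "region" (480x640 bool, what is visible of it) and "bbox" ([left, top, width, height] in pixels, round what is visible of it).
- finder.place_of(camera, thing): "xy" ([column, row] in pixels: a listed point, or the origin of a listed thing).
The state is a dict: "clock": time; "joints": joint angles; "dq": joint speeds; "joint_efforts": joint torques, N m; "position": TCP position; "ee_rot": TCP orientation; "force": force on the tool from outside, world axes, zero at the start; "ft_torque": the same for the moment, N m; "width": opening from 0.0 (shut) to 1.0 (fully open).
Only numpy, scipy, OpenCV 4.12 (cv2) and the standard library are available. Lean on these libraries where they do the work, as an engineer would, in place of code of your own. Each camera call takes 0.05 s, during which the arm holds its last target.

TASK

Clamp the grinding jar in the ball mill ready for a run: turn the orange clamping lever clockwise and, because its arm comes up against the cap nut first, lift it off its serrations, swing it back, let it drop home and turn it again until the foot holds the jar firmly. Go by feel: stop when it takes about 1 newton metre, 11 N at the grip, to keep the lever turning; much less leaves the jar loose and much more damages it. Leave the lever let go and fully down on its serrations, the jar standing in its seat, and everything else on the bench and mill where it is.

Things in the scene. Friction and masses are not known exactly. Their poses are not given: they have to be found in the camera images.
- mill: white, blue-topped ball mill fixed to the bench, 254 x 264 mm, 85 mm high; origin on its clamp screw's vertical axis at bench level; -x is its front (panel side), y runs along the crosshead. On its round platform two steel pillars, 16 mm thick, at y = +46 and -46 mm, carry the crosshead: 34 mm in x, 122 mm in y, from 181 to 201 mm high
- screw_axis (a point): point on the screw's vertical axis at the crosshead's top face, 201 mm above the bench; axes as the mill's. Clockwise from above tightens: a nut turned by the lever drives a keyed ram down 12 mm per turn. It is a stiff locking nut: it takes about 0.5 N m (6 N at the grip) to keep it turning free, and it stays where it is left
- cap_nut (a point): top centre of the steel cap nut over the pillar at the mill's y = +46 mm; the other is at -46 mm; each 24 mm across, 41 mm high on the crosshead. The lever's arm strikes them, lifted or not, so it can swing only over the front of the mill, 65 degrees either side of the mill's -x direction. Clockwise takes it towards this nut (+y)
- lever_grip (a point): centre of the orange clamping lever's grip, 88 mm out from the screw axis, 41 mm above screw_axis (lever down). Its x axis points to the screw axis, z up. The grip is a round bar 15 mm thick, almost level, from 68 to 105 mm from the axis, ball end 18 mm; free air of 0.13 m below it
- lever_hub (a point): top centre of the lever's hub, on the screw axis, 42 mm above screw_axis; hub 38 mm across. From it a round arm 15 mm thick runs out at 30 mm above screw_axis, then cranks up to the grip. Under the hub is a ring of 16 serrations, 22.5 degrees apart and 6 mm deep, through which the lever turns the nut
- lever_lift (a joint): lift of the lever off its serrations along the screw axis, m: 0 = fully down, 0.011 = upper stop; a spring holds it down, 4 N at 0, 7 N at the top. From 0.006 up it swings free and the nut stays put. Let down between two tooth places it stands on the tips at about 0.005 and drops home by its spring when turned on a little (under 22.5 degrees)
- foot: brass foot of the ram, 45 mm disc, over the jar's lid and 0.5 to 3.6 mm clear of it at the start; origin on the axis at bench level. On the lid the torque needed to keep turning climbs from 0.5 to 1.0 N m (11 N at the grip) in about 0.6 rad: right. 0.65 is slack, 1.3 (15 N) damages. Feel it while turning: halted, the nut's friction carries up to half
- jar: steel grinding jar with lid in the cradle, 63 mm across, 62 mm high, about 0.6 kg, with a square base of 51 mm that stands in the seat; origin at the centre of its underside
- seat: dark steel square cup, 64 x 64 mm, fixed on the platform, that the jar stands in, floor 13 mm above its origin, which lies on the screw axis
- spare_lid: spare steel jar lid, 63 mm across, 12.5 mm thick, lying on the mill's blue top; origin under its centre; leave alone
- spare_jar: second grinding jar with dark lid on the bench, 63 mm across, 62 mm high; origin under its centre; leave alone
- amber_bottle: amber glass bottle, 64 mm across, 135 mm high, on the bench; origin under its centre; leave alone
- white_bottle: white plastic bottle with red cap, 60 mm across, 150 mm high, on the bench; origin under its centre; leave alone
- ball_dish: white dish with steel grinding balls, 84 mm across, 28 mm high, on the bench; origin under its centre; leave alone
- spatula: thin steel laboratory spatula, 150 mm long along its x axis, 5 mm thick, lying on the mill's blue top; leave alone
- brush: brush 170 mm long lying on the bench along its x axis; leave alone
- vial_rack: black rack of 15 white-capped vials, 90 x 142 mm, 60 mm high, on the bench; origin under its centre; leave alone
There are look-alikes about, which are no part of the job. Leave any green or red look-alike of the jar alone.

How it is judged:
On the way, in this order (a step that is already met when the one before it is completed fails the run):
1. the lever is lifted clear of its serrations (value of joint lever_lift above 0.006 m), for 0.1 s.
2. the lever is back down on its serrations (value of joint lever_lift below 0.002 m), for 0.2 s.
At the end, for the whole second after the job is handed in: The foot presses on the jar with 100 to 440 N (reached at a turning torque of about 0.7 to 1.3 N m), the lever is down on its serrations (lift under 2 mm) and let go, and the jar stands upright in its seat (within 4 mm of its centre) (contact force between foot and jar between 100 and 440 N and value of joint lever_lift below 0.002 m and horizontal distance between jar and seat below 0.004 m and angle between jar's own z axis and vertical below 0.05 rad and distance between jar and seat below 0.016 m); the robot touches nothing.
It fails at once if the foot pressed on the jar with more than 440 N (overtightened) (contact force between foot and jar above 440 N).
It fails at once if a thing to be left alone was moved more than 20 mm (distance of any of spare_lid, spare_jar, amber_bottle, white_bottle, ball_dish, spatula, brush, vial_rack from where it was at the start of the episode above 0.02 m).
It also fails if it takes over 64 s, if anything falls off the work surface, if the arm or the gripper's body presses on something with over 40 N, if the wrist force passes 120 N, or if a joint passes its speed limit or range.

## Working session

There is one attempt and no reset: what is moved stays moved. The work goes in short steps, Python scripts to look and compute and a tool call to move; the robot and the scene stay as the last step left them, time stands still between calls to the robot, and variables do not carry over. Pictures are saved under pics/ and viewed, and the job is handed in when it is done.

Besides the shell and the picture viewer there is one more tool, called after "Request:" as name(argument=value, ...), one argument or row to a line, values as JSON. send_rows: Moves the arm, as the interface text tells. Its arguments: {"type":"object","properties":{"rows":{"type":"array"},"grip_force":{"type":"number"}},"required":["rows"]}

```bash
ls; mkdir -p pics
cat > h.py <<'E'
import numpy as np, cv2
from scipy.spatial.transform import Rotation as R
from cell import arm, optics, finder
def save(n,img): cv2.imwrite('pics/'+n+'.png',cv2.cvtColor(img,cv2.COLOR_RGB2BGR))
def campose(name,st=None):
    c=optics.get_calibration(name)
    if 'T_tool_cam' in c:
        T=np.eye(4);T[:3,:3]=R.from_rotvec(st['ee_rot']).as_matrix();T[:3,3]=st['position']
        return c,T@np.array(c['T_tool_cam'])
    T=np.eye(4);o=np.array(c['orientation'])
    T[:3,:3]=o if o.shape==(3,3) else (R.from_rotvec(o).as_matrix() if o.size==3 else R.from_quat(o).as_matrix())
    T[:3,3]=c['position'];return c,T
def ray(c,T,uv):
    p=cv2.undistortPoints(np.array([[uv]],float),np.array(c['camera_matrix']),np.array(c['D']))[0,0]
    d=T[:3,:3]@np.array([p[0],-p[1],-1]);return T[:3,3],d
def at_z(c,T,uv,z):
    o,d=ray(c,T,uv);return o+d*(z-o[2])/d[2]
def at_d(c,T,uv,dep):
    o,d=ray(c,T,uv);return o+d*dep
def proj(c,T,P):
    q=(np.asarray(P)-T[:3,3])@T[:3,:3]; q=q*[1,-1,-1]
    return cv2.projectPoints(q.reshape(-1,1,3),np.zeros(3),np.zeros(3),np.array(c['camera_matrix']),np.array(c['D']))[0][:,0]
E
python3 - <<'E'
from h import *
st=arm.observe();print(st)
for n in ['scene','side','wrist']:
    im,d=optics.get_image(n);save(n+'0',im);np.save(n+'_d.npy',d)
    c,T=campose(n,st);print(n,c)
    for t in ['mill','screw_axis','cap_nut','lever_grip','lever_hub','jar','spare_jar','amber_bottle','white_bottle','vial_rack']:
        r=finder.place_of(n,t);print(n,t,[(np.round(x['xy']),round(x['confidence'],2)) for x in r[:3]])
E
```

```text
pics
{'clock': 0.0, 'joints': array([-0.1026201 ,  0.43522837,  0.0249386 ,  1.57406699, -0.01158192,
        1.13404477, -0.07512109]), 'dq': array([-6.13244326e-04, -8.62113041e-05,  6.67991937e-04, -7.82494910e-04,
       -3.46736376e-05,  8.05239595e-04, -3.12947571e-03]), 'joint_efforts': array([ 3.89017032e-04, -6.67853522e+01,  9.84863900e-01, -3.14464223e+01,
       -6.05165795e-02,  4.27553023e-02,  1.12382318e-04]), 'position': array([ 6.24485446e-01, -3.08723905e-05,  2.25952905e-01]), 'ee_rot': array([-9.06284745e-05,  1.57239247e+00, -1.40343962e-04]), 'force': array([ 0.30628838,  0.60959222, -0.62116278]), 'ft_torque': array([-0.05245847,  0.02177951, -0.00318723]), 'width': 0.9976805789414164}
scene {'camera_matrix': array([[565.42007995,   0.        , 316.85432328],
       [  0.        , 565.42007995, 241.70758511],
       [  0.        ,   0.        ,   1.        ]]), 'D': array([-0.10152894,  0.        ,  0.        ,  0.        ,  0.        ]), 'position': array([1.28762709, 0.4537046 , 1.02803224]), 'orientation': array([0.47315531, 0.82861887, 1.93870425])}
scene 
[... 1673 characters left out ...]
        ,   1.        ]]), 'D': array([-0.02201738,  0.        ,  0.        ,  0.        ,  0.        ]), 'T_tool_cam': array([[ 6.45529938e-04,  2.89355996e-01, -9.57221339e-01,
        -1.58357976e-01],
       [ 6.41450800e-04,  9.57221221e-01,  2.89356393e-01,
         7.88974897e-02],
       [ 9.99999586e-01, -8.00798608e-04,  4.32307320e-04,
        -2.39888755e-04],
       [ 0.00000000e+00,  0.00000000e+00,  0.00000000e+00,
         1.00000000e+00]])}
wrist mill []
wrist screw_axis []
wrist cap_nut []
wrist lever_grip []
wrist lever_hub [(array([246.,  53.]), 0.84)]
wrist jar [(array([ 70., 163.]), 0.63)]
wrist spare_jar []
wrist amber_bottle []
wrist white_bottle []
wrist vial_rack []
```

View pics/scene0.png

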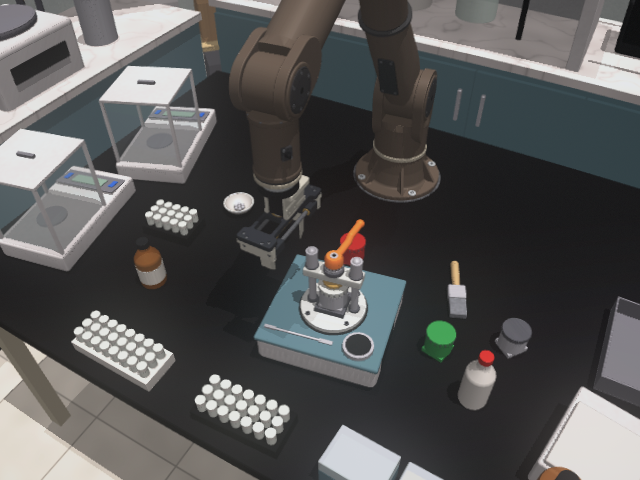

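View pics/side0.png

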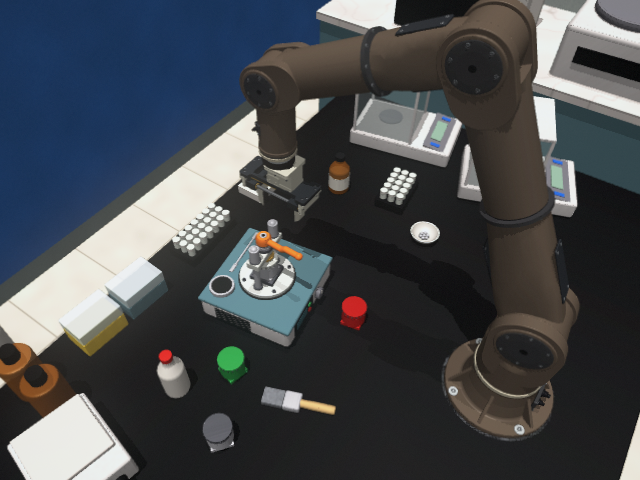

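View pics/wrist0.png

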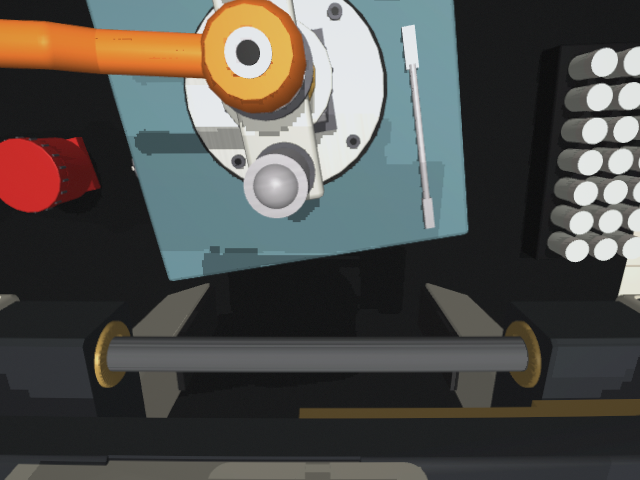

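The scene view shows the orange lever at (350,235), its hub at (334,260) and cap nuts at (312,255) and (356,268). The green (440,340) and red (352,245) look-alike jars and the dark spare jar (515,335) are separate things. The side view shows the same, with the lever grip at about (292,253). The wrist view has the hub at (248,52), the arm running left (world -x) and the -y nut at (275,185). I'll triangulate next.

Run:
```python
from h import *
st=arm.observe()
ims={}
for n in ['scene','side']:
    c,T=campose(n);im,_=optics.get_image(n);d=np.load(n+'_d.npy');ims[n]=im
    for t,z in [('screw_axis',.201),('lever_hub',.243),('lever_grip',.242),('cap_nut',.242)]:
        for x in finder.place_of(n,t)[:2]:
            u=x['xy'];dd=d[int(round(u[1])),int(round(u[0]))]
            print(n,t,np.round(u,1),round(x['confidence'],2),'atz',np.round(at_z(c,T,u,z),4),'dep',np.round(at_d(c,T,u,dd),4))
    # orange mask cloud
    hsv=cv2.cvtColor(im,cv2.COLOR_RGB2HSV);m=(hsv[...,0]>4)&(hsv[...,0]<22)&(hsv[...,1]>180)&(hsv[...,2]>120)&(d>0)
    vs,us=np.nonzero(m);P=np.array([at_d(c,T,(u,v),d[v,u]) for u,v in zip(us,vs)])
    k=(P[:,2]>.2)&(P[:,2]<.27)&(abs(P[:,0]-.6)<.25);P=P[k]
    print(n,len(P),P.min(0),P.max(0))
    np.save(n+'_or.npy',P)
for n,b in [('scene',(290,200,110,150)),('side',(200,210,120,110))]:
    x,y,w,h=b;save(n+'_crop',cv2.resize(ims[n][y:y+h,x:x+w],None,fx=5,fy=5,interpolation=cv2.INTER_CUBIC)[:600,:600])
c,T=campose('wrist',st);d=np.load('wrist_d.npy')
for u,z in [((248,52),.243),((275,186),.242)]:
    print('wrist',at_z(c,T,u,z),at_d(c,T,u,d[u[1],u[0]]))
for u in [(40,20),(40,45),(40,64),(150,52)]: print(at_d(c,T,u,d[u[1],u[0]]))
```

```text
scene screw_axis [333.6 270.3] 0.58 atz [0.6023 0.1029 0.201 ] dep [0.6183 0.1111 0.2204]
scene lever_hub [334.2 255.9] 0.59 atz [0.6027 0.104  0.243 ] dep [0.6039 0.1047 0.2444]
scene lever_hub [506.2 349.4] 0.33 atz [0.6619 0.4611 0.243 ] dep [0.4831 0.4632 0.0188]
scene lever_grip [353.6 226.7] 0.55 atz [0.5088 0.1    0.242 ] dep [0.5205 0.1053 0.2538]
scene lever_grip [355.7 258.9] 0.48 atz [0.5895 0.144  0.242 ] dep [0.596  0.1469 0.2493]
scene cap_nut [358.5 256.7] 0.78 atz [0.5815 0.1462 0.242 ] dep [0.5834 0.147  0.2441]
scene 114 [0.49311438 0.09787613 0.23391358] [0.58010411 0.11542113 0.25709335]
side screw_axis [261.3 248.7] 0.81 atz [0.6023 0.1078 0.201 ] dep [0.5971 0.1135 0.21  ]
side lever_hub [263.1 234.4] 0.61 atz [0.6018 0.0971 0.243 ] dep [0.6016 0.0973 0.2434]
side lever_hub [221.3 287.5] 0.54 atz [0.5812 0.2702 0.243 ] dep [0.6645 0.2004 0.0994]
side cap_nut [253.3 247. ] 0.83 atz [0.597  0.1401 0.242 ] dep [0.5936 0.1436 0.2476]
side cap_nut [292.3 254.1] 0.67 atz [0.5106 0.106  0.242 ] dep [0.5079 0.1096 0.2475]
side 343 [0.48630165 0.08527196 0.22361646] [0.61408    0.1192479  0.25577993]
wrist [0.60131518 0.10242468 0.243     ] [0.60166601 0.10207238 0.24512489]
wrist [0.60898124 0.0568667  0.242     ] [0.60971756 0.05789252 0.24867118]
[0.37413247 0.17079233 0.00112765]
[0.5341785  0.10422315 0.24845157]
[0.53164355 0.09878771 0.24632752]
[0.56588845 0.10352139 0.23758764]
```

View pics/scene_crop.png

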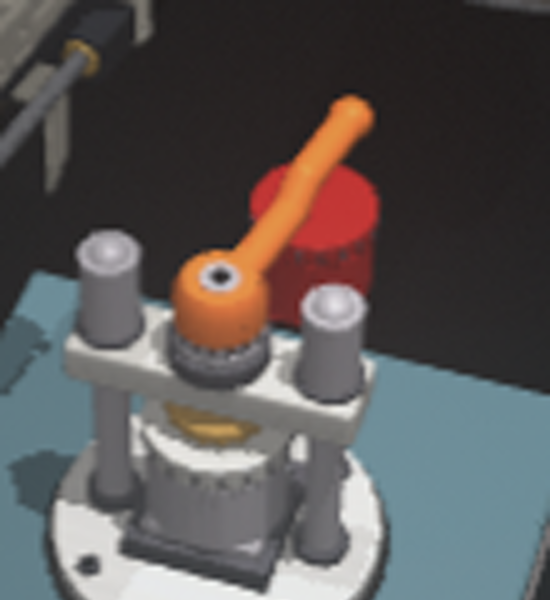

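View pics/side_crop.png

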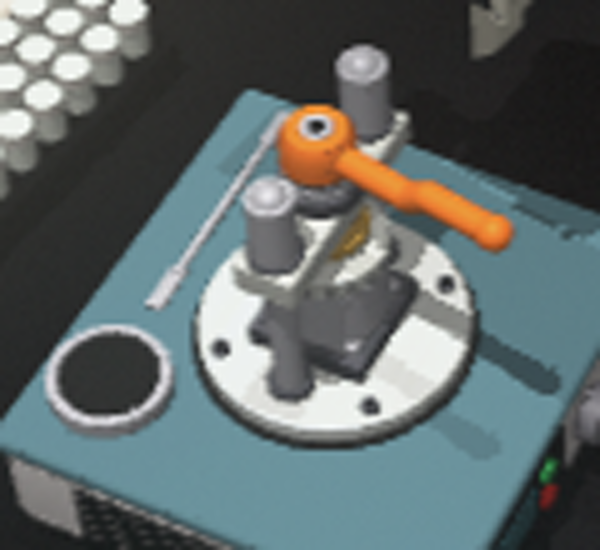

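Request:
send_rows(
  rows=[
    [[-40, 0, 0, 0, 0, 0, 100], [-80, 0, 0, 0, 0, 0, 100], [-90, 30, -30, -8, 0, 0, 100], [-90, 60, -60, -16, 0, 0, 100], [-90, 80, -90, -24, 0, 0, 100], [-90, 100, -110, -32, 0, 0, 100], [-90, 102, -112, -40, 0, 0, 100], [-90, 102, -112, -48, 0, 0, 100]],
  ],
  grip_force=40,
)

```text
clock: 2.95
position: [0.5122, 0.1032, 0.3173]
ee_rot: [-0.661, 1.467, 0.661]
force: [-0.5, -1.2, -0.8]
width: 0.998
```

Request:
send_rows(
  rows=[
    [[0, 0, 0, -8, 0, 0, 100], [0, 0, 0, -16, 0, 0, 100], [0, 0, 0, -24, 0, 0, 100], [0, 0, 0, -32, 0, 0, 100], [0, 0, 0, -40, 0, 0, 100], [0, 0, 0, -42, 0, 0, 100], [0, 0, 0, -42, 0, 0, 100], [0, 0, 0, -42, 0, 0, 100]],
  ],
)

```text
clock: 3.75
position: [0.513, 0.1019, 0.3168]
ee_rot: [-1.208, 1.21, 1.208]
force: [0.6, -0.6, -0.2]
width: 1.0
```

Run:
```python
from h import *
st=arm.observe();print(st['clock'],st['position'],R.from_rotvec(st['ee_rot']).as_matrix().round(3),st['joints'].round(2),st['force'],st['ft_torque'])
im,d=optics.get_image('wrist');save('wrist1',im);c,T=campose('wrist',st);np.save('wrist_d.npy',d)
for t,z in [('screw_axis',.201),('lever_hub',.243),('lever_grip',.242),('cap_nut',.242)]:
    for x in finder.place_of('wrist',t)[:3]:
        u=x['xy'];dd=d[int(round(u[1])),int(round(u[0]))]
        print(t,np.round(u,1),round(x['confidence'],2),'atz',np.round(at_z(c,T,u,z),4),'dep',np.round(at_d(c,T,u,dd),4))
hsv=cv2.cvtColor(im,cv2.COLOR_RGB2HSV);m=(hsv[...,0]>4)&(hsv[...,0]<22)&(hsv[...,1]>180)&(hsv[...,2]>120)&(d>0)
vs,us=np.nonzero(m);P=np.array([at_d(c,T,(u,v),d[v,u]) for u,v in zip(us,vs)])
P=P[(P[:,2]>.2)&(P[:,2]<.27)]
for a in np.arange(.47,.63,.01):
    k=P[(P[:,0]>=a)&(P[:,0]<a+.01)]
    if len(k): print(round(a,2),len(k),k[:,1].min().round(4),k[:,1].max().round(4),k[:,2].max().round(4))
```

```text
3.75 [0.51301682 0.10192199 0.31677141] [[ 0.    -1.     0.002]
 [-0.     0.002  1.   ]
 [-1.    -0.    -0.   ]] [-0.08  0.22 -0.26  1.66  0.06  1.27  1.21] [ 0.56018056 -0.63406224 -0.22925856] [ 0.05831401 -0.03710097  0.018558  ]
screw_axis [317.  341.4] 0.88 atz [0.6022 0.1023 0.201 ] dep [0.4816 0.1024 0.3979]
lever_hub [317.2 371.9] 0.59 atz [0.601  0.1024 0.243 ] dep [0.5996 0.1024 0.2449]
lever_grip [322.9 252.6] 0.57 atz [0.5127 0.1062 0.242 ] dep [0.5098 0.106  0.2506]
cap_nut [378.7 362.7] 0.6 atz [0.5942 0.1456 0.242 ] dep [0.485  0.1162 0.4013]
0.48 123 0.1006 0.1133 0.2516
0.49 377 0.0987 0.1153 0.2539
0.5 167 0.0999 0.113 0.2515
0.51 152 0.0992 0.1131 0.2508
0.52 145 0.0985 0.1125 0.2503
0.53 235 0.0984 0.1121 0.2509
0.54 165 0.0976 0.1111 0.2465
0.55 112 0.0975 0.112 0.24
0.56 101 0.0967 0.1107 0.2397
0.57 67 0.0966 0.1101 0.2401
0.6 25 0.0858 0.1187 0.2436
0.61 12 0.093 0.1144 0.2436
```

View pics/wrist1.png

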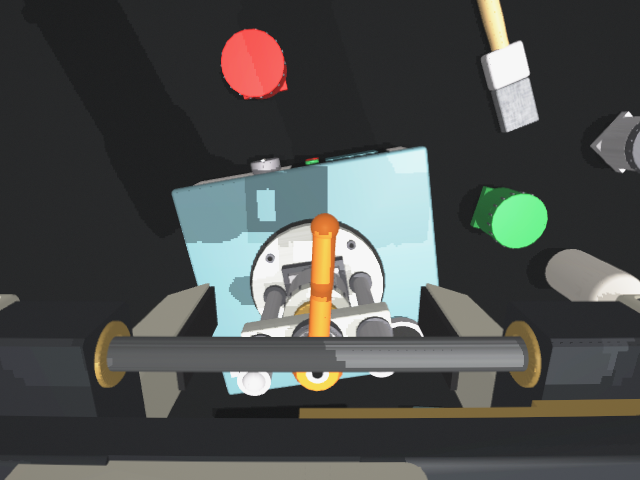

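The wrist view shows the lever running down the image from its ball end at (324,226) to the hub at (317,372). The red look-alike is at (253,63) and the green one at (515,218), both well clear. Axis ≈ (0.6015, 0.1025), lever heading ≈ 177.6°, and the grip centre measures 0.243 high against 0.242 expected. I'll descend and close.

Request:
send_rows(
  rows=[
    [[30, 0, 4, 2.4, 0, 0, 100], [60, 0, 4.3, 2.4, 0, 0, 100], [85, 0, 4.3, 2.4, 0, 0, 100], [94, 0, 4.3, 2.4, 0, 0, 100], [94, 0, 4.3, 2.4, 0, 0, 100], [94, 0, 4.3, 2.4, 0, 0, 50], [94, 0, 4.3, 2.4, 0, 0, 20], [94, 0, 4.3, 2.4, 0, 0, 5]],
  ],
  grip_force=40,
)

```text
clock: 4.8
position: [0.5137, 0.1064, 0.2239]
ee_rot: [-1.179, 1.227, 1.177]
force: [-0.6, 0.3, -0.6]
width: 0.786
```

Request:
send_rows(
  rows=[
    [[0, 0, 0, 0, 0, 0, 0], [0, 0, 0, 0, 0, 0, 0], [0, 0, 0, 0, 0, 0, 0], [0, 0, 0, 0, 0, 0, 0], [0, 0, 0, 0, 0, 0, 0], [0, 0, 0, 0, 0, 0, 0], [0, 0, 0, 0, 0, 0, 0], [0, 0, 0, 0, 0, 0, 0]],
  ],
)

```text
clock: 5.6
position: [0.513, 0.1062, 0.2227]
ee_rot: [-1.178, 1.229, 1.178]
force: [0.3, -0.7, -0.3]
width: 0.151
```

```bash
cat >> h.py <<'E'
AX=np.array([.6015,.1025])
def rep():
    st=arm.observe();p=st['position'];F=st['force'];M=st['ft_torque'];r=p[:2]-AX
    h=np.degrees(np.arctan2(r[1],r[0]))%360
    Rm=R.from_rotvec(st['ee_rot']).as_matrix()
    th=np.degrees(np.arctan2(Rm[1,1],Rm[0,1]))%360
    TF=-(r[0]*F[1]-r[1]*F[0])
    er=r/np.linalg.norm(r)
    print('t',round(st['clock'],2),'p',p.round(4),'h',h.round(1),'toolh',th.round(1),'R',np.linalg.norm(r).round(4),'F',F.round(1),'Frad',(F[:2]@er).round(1),'M',M.round(2),'T_F',TF.round(3),'T_tot',(TF-M[2]).round(3),'w',round(st['width'],3),'j',st['joints'].round(2))
E
python3 - <<'E'
from h import *
rep()
im,d=optics.get_image('wrist');save('wrist2',im)
im,d=optics.get_image('side');save('side2',cv2.resize(im[130:330,180:400],None,fx=3,fy=3)[:600,:])
E
```

```text
t 5.6 p [0.513  0.1062 0.2227] h 177.6 toolh 177.6 R 0.0886 F [ 0.3 -0.7 -0.3] Frad -0.4 M [ 0.06 -0.05 -0.02] T_F -0.059 T_tot -0.035 w 0.151 j [-0.1   0.29 -0.26  1.81  0.09  1.05  1.14]
```

View pics/wrist2.png

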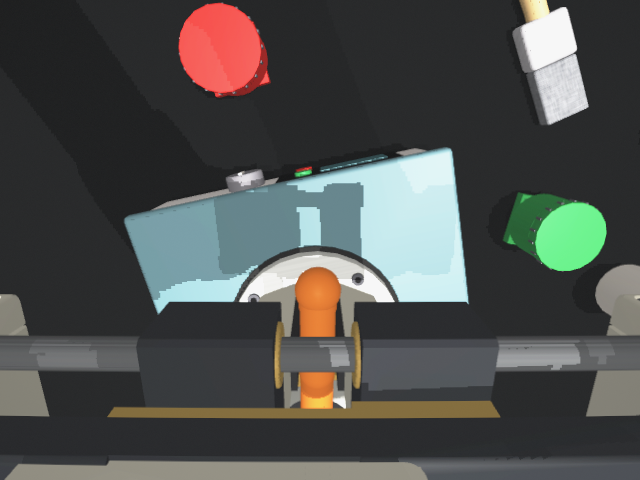

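View pics/side2.png

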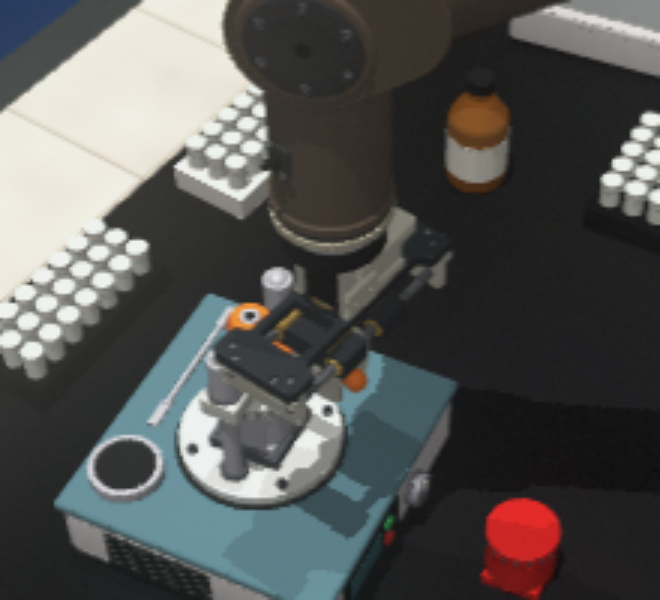

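The wrist view shows the orange bar held between the pads at about (317,345) with the ball end at (317,288). The side view agrees, and nothing else is near the gripper. The opening is about 14 mm, which fits the bar. I'll start the first clockwise stroke and read the torque.

Request:
send_rows(
  rows=[
    [[0, -0.2, 6.2, 4, 0, 0, 0], [0, -0.9, 12.3, 8, 0, 0, 0], [0, -1.9, 18.4, 12, 0, 0, 0], [0, -3.4, 24.4, 16, 0, 0, 0], [0, -5.3, 30.3, 20, 0, 0, 0], [0, -7.7, 36.0, 24, 0, 0, 0], [0, -9.0, 38.8, 26, 0, 0, 0], [0, -10.4, 41.6, 28, 0, 0, 0]],
  ],
  grip_force=40,
)

```text
clock: 6.5
position: [0.525, 0.1465, 0.2227]
ee_rot: [-0.81, 1.417, 0.808]
force: [-2.0, -3.9, 2.2]
width: 0.152
```

```bash
python3 -c "
from h import *
rep()"
```

```text
t 6.5 p [0.525  0.1465 0.2227] h 150.1 toolh 149.5 R 0.0882 F [-2.  -3.9  2.2] Frad -0.2 M [-0.64  0.23  0.17] T_F -0.388 T_tot -0.563 w 0.152 j [-0.23  0.32 -0.18  1.76  0.07  1.07  0.6 ]
```

Request:
send_rows(
  rows=[
    [[0, 0, 3.1, 2, 0, 0, 0], [0, -0.2, 6.2, 4, 0, 0, 0], [0, -0.5, 9.3, 6, 0, 0, 0], [0, -0.9, 12.3, 8, 0, 0, 0], [0, -1.3, 15.4, 10, 0, 0, 0], [0, -1.9, 18.4, 12, 0, 0, 0], [0, -2.6, 21.4, 14, 0, 0, 0], [0, -3.4, 24.4, 16, 0, 0, 0]],
  ],
)

```text
clock: 7.3
position: [0.5402, 0.1658, 0.2227]
ee_rot: [-0.594, 1.489, 0.593]
force: [-2.5, -3.0, 1.5]
width: 0.153
```

```bash
python3 -c "
from h import *
rep()"
```

```text
t 7.3 p [0.5402 0.1658 0.2227] h 134.1 toolh 133.5 R 0.0881 F [-2.5 -3.   1.5] Frad -0.5 M [-0.62  0.29  0.21] T_F -0.341 T_tot -0.549 w 0.153 j [-0.3   0.35 -0.13  1.72  0.05  1.08  0.32]
```

Request:
send_rows(
  rows=[
    [[0, 0, -0.8, -0.5, 0, 0, 0], [-2, 0, -0.8, -0.5, 0, 0, 0], [-4, 0, -0.8, -0.5, 0, 0, 0], [-6, 0, -0.8, -0.5, 0, 0, 0], [-8, 0, -0.8, -0.5, 0, 0, 0], [-9.5, 0, -0.8, -0.5, 0, 0, 0], [-9.5, 0, -0.8, -0.5, 0, 0, 0], [-9.5, 0, -0.8, -0.5, 0, 0, 0]],
  ],
)

```text
clock: 8.1
position: [0.54, 0.166, 0.2323]
ee_rot: [-0.602, 1.485, 0.601]
force: [3.7, -3.8, -7.8]
width: 0.151
```

```bash
python3 -c "
from h import *
rep()
for n,b in [('scene',(270,180,140,120)),('side',(190,190,140,120))]:
    im,d=optics.get_image(n);x,y,w,h=b;save(n+'_l',cv2.resize(im[y:y+h,x:x+w],None,fx=5,fy=5,interpolation=cv2.INTER_CUBIC))
"
```

```text
t 8.1 p [0.54   0.166  0.2323] h 134.1 toolh 134.1 R 0.0884 F [ 3.7 -3.8 -7.8] Frad -5.3 M [-0.7  -0.83 -0.05] T_F 0.004 T_tot 0.055 w 0.151 j [-0.3   0.34 -0.13  1.71  0.05  1.1   0.33]
```

View pics/scene_l.png

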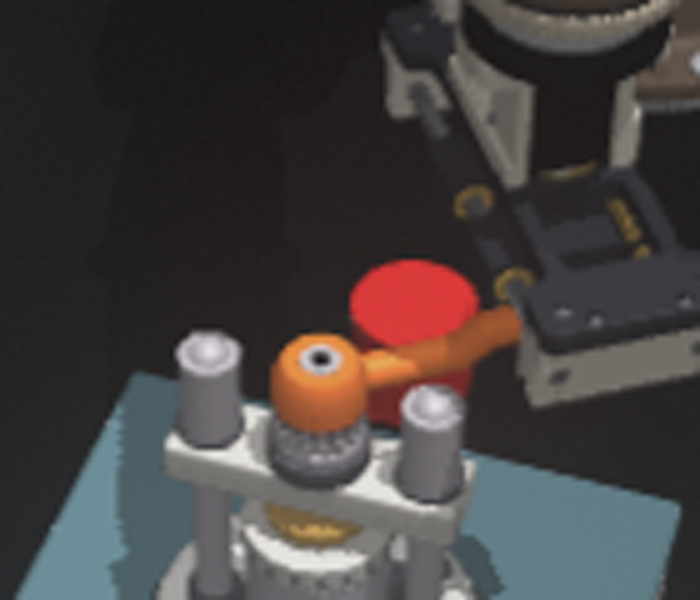

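The scene crop shows the hub raised at (320,380), with the serrations showing below it and the arm clear of the nut. The lift is about 9.6 mm and the reading is 7.8 N, which fits the spring. Next I swing it back.

Request:
send_rows(
  rows=[
    [[0, -0.7, -10.8, -7, 0, 0, 0], [0, -2.6, -21.4, -14, 0, 0, 0], [0, -5.9, -31.7, -21, 0, 0, 0], [0, -10.4, -41.5, -28, 0, 0, 0], [0, -16.0, -50.7, -35, 0, 0, 0], [0, -22.7, -59.2, -42, 0, 0, 0], [0, -30.4, -66.7, -49, 0, 0, 0], [0, -39.0, -73.3, -56, 0, 0, 0]],
  ],
)

```text
clock: 9.0
position: [0.514, 0.0873, 0.2323]
ee_rot: [-1.341, 1.117, 1.342]
force: [3.5, -1.7, -7.2]
width: 0.154
```

```bash
python3 -c "
from h import *
rep()"
```

```text
t 9.0 p [0.514  0.0873 0.2323] h 189.9 toolh 190.4 R 0.0888 F [ 3.5 -1.7 -7.2] Frad -3.1 M [-0.13 -0.55 -0.17] T_F -0.205 T_tot -0.031 w 0.154 j [-0.04  0.28 -0.29  1.8   0.09  1.07  1.39]
```

Request:
send_rows(
  rows=[
    [[0, -0.7, -10.8, -7, 0, 0, 0], [0, -2.6, -21.4, -14, 0, 0, 0], [0, -5.9, -31.7, -21, 0, 0, 0], [0, -10.4, -41.5, -28, 0, 0, 0], [0, -16.0, -50.7, -35, 0, 0, 0], [0, -22.7, -59.2, -42, 0, 0, 0], [0, -32.1, -68.1, -50.3, 0, 0, 0], [0, -39.6, -73.7, -56.5, 0, 0, 0]],
  ],
)

```text
clock: 9.8
position: [0.5659, 0.0208, 0.2318]
ee_rot: [-1.998, 0.41, 2.001]
force: [-0.2, -3.1, -7.6]
width: 0.148
```

```bash
python3 -c "
from h import *
rep()"
```

```text
t 9.8 p [0.5659 0.0208 0.2318] h 246.5 toolh 246.9 R 0.0891 F [-0.2 -3.1 -7.6] Frad 2.9 M [-0.56  0.09 -0.12] T_F -0.093 T_tot 0.026 w 0.148 j [ 0.19  0.38 -0.43  1.68  0.17  1.12  2.44]
```

Request:
send_rows(
  rows=[
    [[2, 0, 0, 0, 0, 0, 0], [4, 0, 0, 0, 0, 0, 0], [6, 0, 0, 0, 0, 0, 0], [8, 0, 0, 0, 0, 0, 0], [9.2, 0, 0, 0, 0, 0, 0], [9.2, 0, 0, 0, 0, 0, 0], [9.2, 0, 0, 0, 0, 0, 0], [9.2, 0, 0, 0, 0, 0, 0]],
  ],
)

```text
clock: 10.6
position: [0.5662, 0.0205, 0.224]
ee_rot: [-1.997, 0.419, 1.993]
force: [-0.2, -8.5, 0.5]
width: 0.151
```

```bash
python3 -c "
from h import *
rep()"
```

```text
t 10.6 p [0.5662 0.0205 0.224 ] h 246.7 toolh 246.4 R 0.0893 F [-0.2 -8.5  0.5] Frad 7.9 M [-1.54  0.2   0.1 ] T_F -0.287 T_tot -0.385 w 0.151 j [ 0.19  0.38 -0.43  1.7   0.18  1.1   2.43]
```

Request:
send_rows(
  rows=[
    [[0.5, 0, 3.1, 2, 0, 0, 0], [1, -0.2, 6.2, 4, 0, 0, 0], [1, -0.5, 9.3, 6, 0, 0, 0], [1, -0.9, 12.3, 8, 0, 0, 0], [1, -1.3, 15.4, 10, 0, 0, 0], [1, -1.9, 18.4, 12, 0, 0, 0], [1, -2.6, 21.4, 14, 0, 0, 0], [1, -3.4, 24.4, 16, 0, 0, 0]],
  ],
)

```text
clock: 11.4
position: [0.5455, 0.0332, 0.2238]
ee_rot: [-1.823, 0.659, 1.817]
force: [-2.3, -10.0, 7.8]
width: 0.149
```

```bash
python3 -c "
from h import *
rep()"
```

```text
t 11.4 p [0.5455 0.0332 0.2238] h 231.0 toolh 230.3 R 0.0891 F [ -2.3 -10.    7.8] Frad 9.3 M [-1.81  0.52  0.09] T_F -0.4 T_tot -0.492 w 0.149 j [ 0.13  0.34 -0.38  1.75  0.15  1.08  2.15]
```

Request:
send_rows(
  rows=[
    [[-0.5, 0.3, 6.2, 4, 0, 0, 0], [-0.8, 0.1, 12.3, 8, 0, 0, 0], [-0.8, -0.9, 18.4, 12, 0, 0, 0], [-0.8, -1.6, 21.4, 14, 0, 0, 0], [-0.8, -2.4, 24.4, 16, 0, 0, 0], [-0.8, -3.3, 27.4, 18, 0, 0, 0], [-0.8, -4.3, 30.3, 20, 0, 0, 0], [-0.8, -5.5, 33.2, 22, 0, 0, 0]],
  ],
)

```text
clock: 12.2
position: [0.5234, 0.06, 0.224]
ee_rot: [-1.565, 0.932, 1.561]
force: [2.6, -5.6, -0.3]
width: 0.154
```

```bash
python3 -c "
from h import *
rep()"
```

```text
t 12.2 p [0.5234 0.06   0.224 ] h 208.6 toolh 208.3 R 0.0889 F [ 2.6 -5.6 -0.3] Frad 0.4 M [-1.   -0.24  0.02] T_F -0.549 T_tot -0.571 w 0.154 j [ 0.04  0.3  -0.33  1.8   0.11  1.06  1.74]
```

Request:
send_rows(
  rows=[
    [[0, 0, 3.1, 2, 0, 0, 0], [0, -0.2, 6.2, 4, 0, 0, 0], [0, -0.5, 9.3, 6, 0, 0, 0], [0, -0.9, 12.3, 8, 0, 0, 0], [0, -1.3, 15.4, 10, 0, 0, 0], [0, -1.9, 18.4, 12, 0, 0, 0], [0, -2.6, 21.4, 14, 0, 0, 0], [0, -3.4, 24.4, 16, 0, 0, 0]],
  ],
)

```text
clock: 13.0
position: [0.515, 0.083, 0.224]
ee_rot: [-1.368, 1.098, 1.363]
force: [3.2, -6.0, -1.1]
width: 0.154
```

```bash
python3 -c "
from h import *
rep()"
```

```text
t 13.0 p [0.515 0.083 0.224] h 192.7 toolh 192.3 R 0.0887 F [ 3.2 -6.  -1.1] Frad -1.8 M [-1.02 -0.54  0.05] T_F -0.579 T_tot -0.633 w 0.154 j [-0.04  0.29 -0.29  1.81  0.09  1.05  1.43]
```

Request:
send_rows(
  rows=[
    [[0, 0, 2.3, 1.5, 0, 0, 0], [0, -0.1, 4.6, 3, 0, 0, 0], [0, -0.3, 7.0, 4.5, 0, 0, 0], [0, -0.5, 9.3, 6, 0, 0, 0], [0, -0.8, 11.6, 7.5, 0, 0, 0], [0, -1.1, 13.9, 9, 0, 0, 0], [0, -1.5, 16.2, 10.5, 0, 0, 0], [0, -1.9, 18.4, 12, 0, 0, 0]],
  ],
)

```text
clock: 13.8
position: [0.5129, 0.101, 0.2239]
ee_rot: [-1.215, 1.204, 1.211]
force: [2.7, -6.6, -2.1]
width: 0.153
```

```bash
python3 -c "
from h import *
rep()"
```

```text
t 13.8 p [0.5129 0.101  0.2239] h 180.9 toolh 180.3 R 0.0886 F [ 2.7 -6.6 -2.1] Frad -2.6 M [-1.24 -0.65  0.18] T_F -0.586 T_tot -0.767 w 0.153 j [-0.1   0.29 -0.26  1.81  0.08  1.05  1.19]
```

Request:
send_rows(
  rows=[
    [[0, 0, 1.9, 1.2, 0, 0, 0], [0, 0, 3.7, 2.4, 0, 0, 0], [0, -0.2, 5.6, 3.6, 0, 0, 0], [0, -0.3, 7.4, 4.8, 0, 0, 0], [0, -0.5, 9.3, 6, 0, 0, 0], [0, -0.7, 11.1, 7.2, 0, 0, 0], [0, -1.0, 13.0, 8.4, 0, 0, 0], [0, -1.3, 14.8, 9.6, 0, 0, 0]],
  ],
)

```text
clock: 14.6
position: [0.514, 0.1155, 0.2239]
ee_rot: [-1.091, 1.279, 1.087]
force: [3.0, -7.9, -0.6]
width: 0.152
```

```bash
python3 -c "
from h import *
rep()"
```

```text
t 14.6 p [0.514  0.1155 0.2239] h 171.5 toolh 170.7 R 0.0885 F [ 3.  -7.9 -0.6] Frad -4.2 M [-1.45 -0.53  0.19] T_F -0.653 T_tot -0.848 w 0.152 j [-0.14  0.29 -0.23  1.8   0.08  1.05  1.01]
```

Request:
send_rows(
  rows=[
    [[0, 0, 1.2, 0.8, 0, 0, 0], [0, 0, 2.5, 1.6, 0, 0, 0], [0, 0, 3.7, 2.4, 0, 0, 0], [0, -0.1, 4.9, 3.2, 0, 0, 0], [0, -0.2, 6.2, 4, 0, 0, 0], [0, -0.3, 7.4, 4.8, 0, 0, 0], [0, -0.4, 8.6, 5.6, 0, 0, 0], [0, -0.5, 9.9, 6.4, 0, 0, 0]],
  ],
)

```text
clock: 15.4
position: [0.516, 0.1249, 0.2239]
ee_rot: [-1.007, 1.324, 1.003]
force: [1.5, -7.7, 0.7]
width: 0.149
```

```bash
python3 -c "
from h import *
rep()"
```

```text
t 15.4 p [0.516  0.1249 0.2239] h 165.3 toolh 164.4 R 0.0884 F [ 1.5 -7.7  0.7] Frad -3.4 M [-1.62 -0.5   0.26] T_F -0.629 T_tot -0.886 w 0.149 j [-0.17  0.3  -0.21  1.79  0.07  1.06  0.89]
```

Request:
send_rows(
  rows=[
    [[0, 0, 0.9, 0.6, 0, 0, 0], [0, 0, 1.9, 1.2, 0, 0, 0], [0, 0, 2.8, 1.8, 0, 0, 0], [0, 0, 3.7, 2.4, 0, 0, 0], [0, -0.1, 4.6, 3, 0, 0, 0], [0, -0.1, 5.6, 3.6, 0, 0, 0], [0, -0.2, 6.5, 4.2, 0, 0, 0], [0, -0.3, 7.4, 4.8, 0, 0, 0]],
  ],
)

```text
clock: 16.2
position: [0.5181, 0.1318, 0.2239]
ee_rot: [-0.944, 1.356, 0.94]
force: [1.8, -8.6, 1.3]
width: 0.151
```

```bash
python3 -c "
from h import *
rep()"
```

```text
t 16.2 p [0.5181 0.1318 0.2239] h 160.6 toolh 159.6 R 0.0884 F [ 1.8 -8.6  1.3] Frad -4.6 M [-1.68 -0.41  0.25] T_F -0.66 T_tot -0.915 w 0.151 j [-0.2   0.3  -0.2   1.79  0.07  1.06  0.79]
```

Request:
send_rows(
  rows=[
    [[0, 0, 0.6, 0.4, 0, 0, 0], [0, 0, 1.2, 0.8, 0, 0, 0], [0, 0, 1.9, 1.2, 0, 0, 0], [0, 0, 2.5, 1.6, 0, 0, 0], [0, 0, 3.1, 2, 0, 0, 0], [0, 0, 3.7, 2.4, 0, 0, 0], [0, 0, 4.3, 2.8, 0, 0, 0], [0, -0.1, 4.9, 3.2, 0, 0, 0]],
  ],
)

```text
clock: 17.0
position: [0.5198, 0.1362, 0.2239]
ee_rot: [-0.902, 1.375, 0.898]
force: [1.0, -9.2, 1.3]
width: 0.151
```

```bash
python3 -c "
from h import *
rep()"
```

```text
t 17.0 p [0.5198 0.1362 0.2239] h 157.6 toolh 156.4 R 0.0884 F [ 1.  -9.2  1.3] Frad -4.5 M [-1.8  -0.35  0.29] T_F -0.72 T_tot -1.01 w 0.151 j [-0.21  0.31 -0.19  1.78  0.07  1.06  0.74]
```

The torque is 1.01 N m while still turning, so I'll release the lever and back off upwards.

Request:
send_rows(
  rows=[
    [[0, 0, 0, 0, 0, 0, 20], [0, 0, 0, 0, 0, 0, 40], [0, 0, 0, 0, 0, 0, 60], [0, 0, 0, 0, 0, 0, 60], [0, 0, 0, 0, 0, 0, 60], [0, 0, 0, 0, 0, 0, 60], [-5, 0, 0, 0, 0, 0, 60], [-20, 0, 0, 0, 0, 0, 60]],
  ],
)

```text
clock: 17.8
position: [0.5187, 0.1371, 0.2422]
ee_rot: [-0.903, 1.378, 0.904]
force: [0.4, -0.1, -0.5]
width: 0.6
```

Request:
send_rows(
  rows=[
    [[-30, 0, 0, 0, 0, 0, 60], [-60, 10, 0, 0, 0, 0, 60], [-80, 30, 0, 0, 0, 0, 60], [-90, 60, 0, 0, 0, 0, 60], [-90, 90, 0, 0, 0, 0, 60], [-90, 100, 0, 0, 0, 0, 60], [-90, 100, 0, 0, 0, 0, 60], [-90, 100, 0, 0, 0, 0, 60]],
  ],
)

```text
clock: 18.6
position: [0.4285, 0.1764, 0.3329]
ee_rot: [-0.903, 1.375, 0.902]
force: [-0.1, -0.1, 0.2]
width: 0.601
```

Run:
```python
from h import *
rep()
for n,b in [('scene',(270,200,140,120)),('side',(190,210,140,110))]:
    im,d=optics.get_image(n);x,y,w,h=b;save(n+'_f',cv2.resize(im[y:y+h,x:x+w],None,fx=5,fy=5,interpolation=cv2.INTER_CUBIC))
    c,T=campose(n)
    hsv=cv2.cvtColor(im,cv2.COLOR_RGB2HSV);m=(hsv[...,0]>4)&(hsv[...,0]<22)&(hsv[...,1]>180)&(hsv[...,2]>120)&(d>0)
    vs,us=np.nonzero(m);P=np.array([at_d(c,T,(u,v),d[v,u]) for u,v in zip(us,vs)])
    P=P[(abs(P[:,2]-.235)<.035)&(np.hypot(*(P[:,:2]-AX).T)<.12)]
    rr=np.hypot(*(P[:,:2]-AX).T)
    Q=np.load(n+'_or.npy');qr=np.hypot(*(Q[:,:2]-AX).T)
    for a,b2 in [(0,.02),(.07,.1)]:
        print(n,a,'now z',[np.percentile(P[(rr>=a)&(rr<b2),2],k).round(4) for k in (50,90)] if ((rr>=a)&(rr<b2)).any() else None,'start',[np.percentile(Q[(qr>=a)&(qr<b2),2],k).round(4) for k in (50,90)] if ((qr>=a)&(qr<b2)).any() else None)
    g=P[(rr>.07)&(rr<.1)].mean(0);print('grip heading',np.degrees(np.arctan2(*(g[:2]-AX)[::-1]))%360)
```

```text
t 18.6 p [0.4285 0.1764 0.3329] h 156.9 toolh 156.6 R 0.1881 F [-0.1 -0.1  0.2] Frad 0.0 M [ 0.11 -0.11  0.  ] T_F -0.026 T_tot -0.028 w 0.601 j [-0.28  0.11 -0.25  1.76  0.03  1.28  0.63]
scene 0 now z None start None
scene 0.07 now z [np.float64(0.2481), np.float64(0.2516)] start [np.float64(0.2487), np.float64(0.2519)]
grip heading 158.4004620799194
side 0 now z [np.float64(0.2434), np.float64(0.2446)] start [np.float64(0.2408), np.float64(0.245)]
side 0.07 now z None start [np.float64(0.2488), np.float64(0.251)]
grip heading nan<stdin>:13: RuntimeWarning: Mean of empty slice.
  ret = um.true_divide(
```

View pics/scene_f.png

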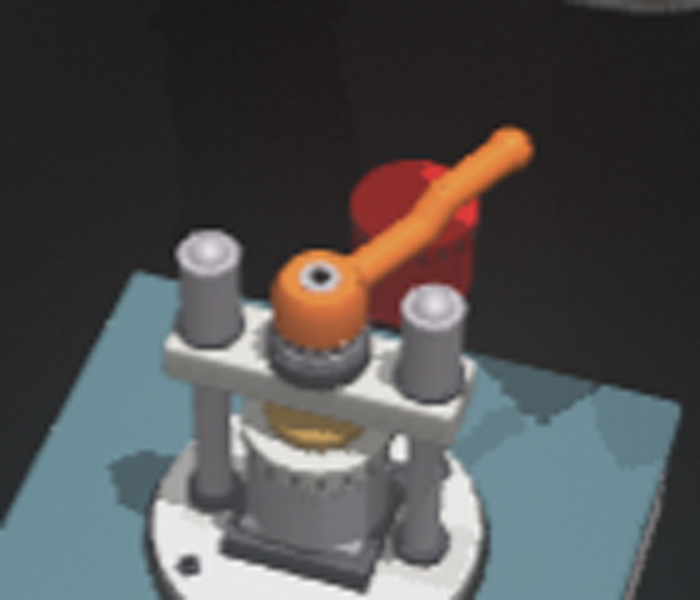

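View pics/side_f.png

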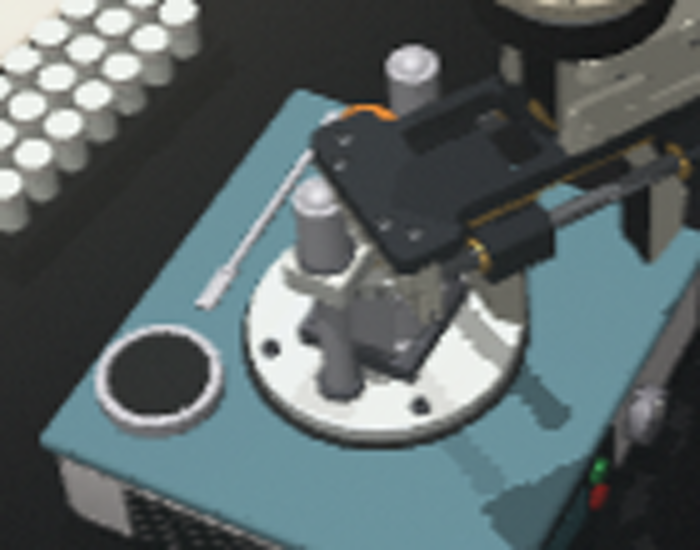

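The scene crop shows the lever down on its serrations (hub at (320,300), grip at (470,175)). The brass foot is on the lid at (310,425), the jar is square in its seat, and the gripper is clear. The side crop shows the spatula and spare lid unmoved. The grip's top is at 0.2516 m, against 0.2519 m at the start. I'm handing it in.

```bash
python3 -c "
from cell import arm
print(arm.sign_off())"
```

```text
the job is handed in; nothing more can be done
None
```

The jar is clamped and the job was handed in at about 19 s of the 64 s allowed; no verdict was reported.

**What I did:**
- I gripped the lever and turned it about 44° clockwise. It still ran free at about 0.55 N m.
- I lifted it about 9.6 mm, where the wrist read 7.8 N, which fits the spring. Then I swung it back 112.5° (five tooth places) and let it down.
- I turned it about 90° clockwise until the torque read 1.01 N m while still turning, then let go and backed the gripper away.

**Last checks:**
- **Lever:** the top of its grip is at 0.2516 m, against 0.2519 m at the start, so it is down on its serrations.
- **Gripper:** it is clear of everything and the wrist force reads about zero.
- **Jar and surroundings:** the jar looks square in its seat with the foot on its lid. The spatula and spare lid look unmoved; I only judged these by eye.

**What disagreed:**
- **Torque climb:** it rose more slowly than the stated 0.5 to 1.0 N m in 0.6 rad. Going by the angle turned since contact, the torque would be about 1.07 N m. Both figures are inside the 0.7 to 1.3 N m window.
- **Height after the drop:** the tool sat about 1.2 mm higher than before the lift. I put this down to the grip slipping slightly on the bar, since the camera heights show the lever fully down.

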